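# Reach past the stain bottles: load the sample pod and re-shelve the stains

## Task

The green sample pod stands behind the three stain bottles. First stand all three bottles in the empty white tray, then drop the pod down the white funnel of the blue feeder so that it sits at the bottom of the well, and only then put the bottles back on the mat, each standing upright and well centred on the coaster of its own colour. Keep the bottles upright throughout, and leave the specimen pot with the orange lid where it is.

Things in the scene. Friction and masses are not known exactly. Their poses are not given: they have to be found in the camera images.
- bottle_red: loose white stain bottle with red cap and band: body 44 mm in diameter and 62 mm tall, a sloping shoulder, then the cap, 30 mm in diameter, 74 to 104 mm above the foot; 0.10 to 0.20 kg. Origin: centre of the foot; z up along the bottle. The three bottles start in a row, about 80 mm apart, one on each coaster but not necessarily the one of its colour
- bottle_yellow: loose white stain bottle with yellow cap and band: body 44 mm in diameter and 62 mm tall, a sloping shoulder, then the cap, 30 mm in diameter, 74 to 104 mm above the foot; 0.10 to 0.20 kg. Origin: centre of the foot; z up along the bottle. The three bottles start in a row, about 80 mm apart, one on each coaster but not necessarily the one of its colour
- bottle_blue: loose white stain bottle with blue cap and band: body 44 mm in diameter and 62 mm tall, a sloping shoulder, then the cap, 30 mm in diameter, 74 to 104 mm above the foot; 0.10 to 0.20 kg. Origin: centre of the foot; z up along the bottle. The three bottles start in a row, about 80 mm apart, one on each coaster but not necessarily the one of its colour
- coaster_red: fixed flat red disc, 72 mm in diameter and 3 mm thick, on a white mat 6 mm thick (mat 160 x 270 mm); the home of the red bottle. Origin: centre of its underside, so its upper face is 3 mm above. The three coasters stand in a row, centres 80 mm apart
- coaster_yellow: fixed flat yellow disc, 72 mm in diameter and 3 mm thick, on a white mat 6 mm thick (mat 160 x 270 mm); the home of the yellow bottle. Origin: centre of its underside, so its upper face is 3 mm above. The three coasters stand in a row, centres 80 mm apart
- coaster_blue: fixed flat blue disc, 72 mm in diameter and 3 mm thick, on a white mat 6 mm thick (mat 160 x 270 mm); the home of the blue bottle. Origin: centre of its underside, so its upper face is 3 mm above. The three coasters stand in a row, centres 80 mm apart
- pod: loose green sample pod, a cylinder 20 mm in diameter and 42 mm tall with bevelled ends, standing upright on the white mat behind the middle bottle (as seen from the robot), about 52 mm from the middle coaster's centre; 14 to 28 g. Origin: centre of its lower end; z up along the pod
- tray: fixed empty white tray, 200 x 200 mm outside, rim 14 mm high, walls and floor 5 mm thick, flat inside; the place to park the bottles. Origin: centre of the underside; x and y along its sides, z up; the upper face of its floor is at z = 5 mm
- feeder: fixed blue block 150 x 150 mm, 90 mm tall, with a white funnel on its axis: mouth 136 mm above the table, 80 mm wide inside, narrowing to 26 mm at 97 mm height; below it a 26 mm well down to its floor at 45 mm height. A pod let go upright near the axis with its lower end inside the funnel slides into the well. Origin: on the funnel's axis at table height; z up
- pot: loose clear specimen pot with an orange lid, 52 mm in diameter and 66 mm tall, full, beyond the white mat on the far side from the robot; not part of the job. Origin: centre of its foot

How it is judged:
On the way, in this order (a step that is already met when the one before it is completed fails the run):
1. all three bottles stand released in the tray, the pod still where it was (x of bottle_red in the frame of tray between -0.09 and 0.09 m and y of bottle_red in the frame of tray between -0.09 and 0.09 m and z of each of bottle_red, bottle_yellow, bottle_blue in the frame of tray below 0.01 m and angle between each of bottle_red, bottle_yellow, bottle_blue's own z axis and vertical below 0.12 rad and linear speed of each of bottle_red, bottle_yellow, bottle_blue below 0.02 m/s and contact force between the fingers and bottle_red below 0.3 N and x of bottle_yellow in the frame of tray between -0.09 and 0.09 m and y of bottle_yellow in the frame of tray between -0.09 and 0.09 m and contact force between the fingers and bottle_yellow below 0.3 N and x of bottle_blue in the frame of tray between -0.09 and 0.09 m and y of bottle_blue in the frame of tray between -0.09 and 0.09 m and contact force between the fingers and bottle_blue below 0.3 N and distance of pod from where it was at the start of the episode below 0.02 m), for 0.2 s.
2. the pod lies released at the bottom of the feeder's well while all three bottles still stand in the tray (horizontal distance between pod and feeder below 0.009 m and z of pod in the frame of feeder between 0.035 and 0.055 m and linear speed of each of pod, bottle_red, bottle_yellow, bottle_blue below 0.02 m/s and contact force between the fingers and pod below 0.3 N and x of bottle_red in the frame of tray between -0.09 and 0.09 m and y of bottle_red in the frame of tray between -0.09 and 0.09 m and z of each of bottle_red, bottle_yellow, bottle_blue in the frame of tray below 0.01 m and angle between each of bottle_red, bottle_yellow, bottle_blue's own z axis and vertical below 0.12 rad and contact force between the fingers and bottle_red below 0.3 N and x of bottle_yellow in the frame of tray between -0.09 and 0.09 m and y of bottle_yellow in the frame of tray between -0.09 and 0.09 m and contact force between the fingers and bottle_yellow below 0.3 N and x of bottle_blue in the frame of tray between -0.09 and 0.09 m and y of bottle_blue in the frame of tray between -0.09 and 0.09 m and contact force between the fingers and bottle_blue below 0.3 N), for 0.2 s.
At the end, for the whole second after the job is handed in: The pod is at rest at the bottom of the feeder's well (its lower end less than 10 mm above the well's floor and within 9 mm of the axis), and each bottle stands upright (within 0.12 rad), released and at rest on the coaster of its own colour, its centre within 15 mm of the coaster's centre (horizontal distance between pod and feeder below 0.009 m and z of pod in the frame of feeder between 0.035 and 0.055 m and linear speed of each of pod, bottle_red, bottle_yellow, bottle_blue below 0.02 m/s and contact force between the fingers and pod below 0.3 N and horizontal distance between bottle_red and coaster_red below 0.015 m and z of bottle_red in the frame of coaster_red below 0.008 m and angle between each of bottle_red, bottle_yellow, bottle_blue's own z axis and vertical below 0.12 rad and contact force between the fingers and bottle_red below 0.3 N and horizontal distance between bottle_yellow and coaster_yellow below 0.015 m and z of bottle_yellow in the frame of coaster_yellow below 0.008 m and contact force between the fingers and bottle_yellow below 0.3 N and horizontal distance between bottle_blue and coaster_blue below 0.015 m and z of bottle_blue in the frame of coaster_blue below 0.008 m and contact force between the fingers and bottle_blue below 0.3 N); the robot touches nothing.
It fails at once if a bottle is tipped by more than 0.6 rad (angle between any of bottle_red, bottle_yellow, bottle_blue's own z axis and vertical above 0.6 rad).
It fails at once if the specimen pot is shifted by more than 30 mm or tipped (distance of pot from where it was at the start of the episode above 0.03 m or angle between pot's own z axis and vertical above 0.5 rad).
It also fails if it takes over 128 s, if anything falls off the work surface, if the arm or the gripper's body presses on something with over 40 N, if the wrist force passes 120 N, or if a joint passes its speed limit or range.

## Robot

A 6-joint arm with a two-finger parallel gripper is mounted at the origin on the work surface. World frame = base frame: x ahead of the robot, y to its left, z up, the work surface at z = 0. Lengths are in m, angles in rad, forces in N, time in s.
With the tool pointing down it reaches from about 0.35 to 0.775 m from the base axis. Payload 7.3 kg.
Tool frame: the origin (TCP) lies midway between the tips of the shut fingers; the grasp point (between the pads) lies 19 mm behind it (robot.tcp_to_grasp is the distance from the TCP to the grasp point, in m); z points along the fingers, y is the line along which they close (so a half turn about z gives the same grasp; the last joint's range is limited). The gripper opens to 92 mm and grips with 3 to 60 N. Pads are 19 mm wide; open, the fingers measure 130 mm over their backs; the gripper's body (75 mm by 190 mm) begins 47 mm behind the grasp point.
Start: joints at [1.113, 0.342, 1.524, -0, 1.275, -0.146], TCP at [0.161, 0.5, 0.206] pointing down, gripper open.
Joint ranges: [-2.53, 2.53], [-0.77, 2.02], [0.04, 2.7], [-1, 4.14], [0.28, 2.66], [-3.11, 3.11]. Speed limits (rad/s): [2.57, 2.57, 3.14, 3.14, 3.14, 3.14].

## Interface

Orientations are given as [roll, pitch, yaw] about the fixed x, y, z axes, in that order (R = Rz(yaw) Ry(pitch) Rx(roll)).
In Python, from cell import readout, cams, ticket, robot gives the robot as it stands. The module is installed in compiled form; this text tells all that it offers.
- The arm moves only by the tool jog_arm, never from a script. Its argument "plan" is a list of rows, each a list of 5 numbers: the shift along the world's x, y, z each as a share of 0.08 m, from -1 to 1, then the turn about the world's z as a share of 90 degrees, from -1 to 1, then the opening, from -1 (shut) to 1 (fully open). A call has 1 to 12 rows; each row is the pose to reach, as a shift and turn from the pose commanded when the call began; what a row does not reach only later rows make up. A row lasts 1/10 s, in which the tool goes at most 50 mm and 8.59 degrees, less where a joint would pass 70% of its speed; a pose out of reach is approached as far as the arm can. A call with a number of a shift or a turn outside -1 to 1 is refused whole. A call with a gripper value outside its range is refused whole. The fingers move at their own pace and stop on an object; "squeeze" is the grip in N (left out, the last holds). Time passes only in rows, so rows that repeat a pose let the fingers close. It gives the time, the measured TCP pose, the force, the opening and the grip force at its end, in the units of the state.
- readout.observe(): the state, without advancing time (a new reading comes with each control period).
- cams.read_camera(name): name is "scene" or "top" or "wrist"; returns the picture (480x640x3 uint8, blue, green, red); there is no depth.
- cams.calibration(name): a dict with "K" (3x3 intrinsics, pixels), "world_from_camera" (4x4, takes a point from camera to world coordinates). Camera axes: x right, y down, z forward; pixel columns grow to the right and rows downward; lengths in m; the calibration is good to about 2 mm. A picture is of the moment at which its call begins: read the wrist's pose just before it. calibration takes no time and is no camera call; for the wrist camera it gives the pose at the moment of the call.
- ticket.hand_in(): hands the job in; it is judged then, once.
The state is a dict: "time": time; "qpos": joint angles; "qvel": joint speeds; "joint_efforts": joint torques, N m; "tool_pos": TCP position; "tool_rot": TCP orientation; "contact_force": force on the tool from outside, world axes, zero at the start; "torque": the same for the moment, N m; "opening": finger opening in m; "grip_force": force on a finger pad.
Only numpy, scipy, OpenCV 4.12 (cv2) and the standard library are available. Lean on these libraries where they do the work, as an engineer would, in place of code of your own. Each camera call takes 0.05 s, during which the arm holds its last target. There are 200 camera calls.

## Working session

There is one attempt and no reset: what is moved stays moved. The work goes in short steps, Python scripts to look and compute and a tool call to move; the robot and the scene stay as the last step left them, time stands still between calls to the robot, and variables do not carry over. Pictures are saved under pics/ and viewed, at most 14 in all, crops included, and the job is handed in when it is done.

Besides the shell and the picture viewer there is one more tool, called after "Call:" as name(argument=value, ...) on one line, values as JSON. jog_arm: Moves the arm, as the interface text tells. Shift numbers are shares of 0.08 m and turn numbers shares of 90 degrees, none past 1 either way. Its arguments: {"type":"object","properties":{"plan":{"type":"array"},"squeeze":{"type":"number"}},"required":["plan"]}

```bash
mkdir -p pics; python3 - <<'E'
from cell import readout,cams,robot
import cv2
s=readout.observe(); print({k:s[k] for k in('time','tool_pos','tool_rot','opening')})
for n in('top','scene'):
    cv2.imwrite(f'pics/{n}0.png',cams.read_camera(n)); c=cams.calibration(n); print(n,c)
E
```

```text
{'time': 0.0, 'tool_pos': array([0.16086815, 0.49930643, 0.2052551 ]), 'tool_rot': array([-3.14012872e+00, -2.15778875e-04,  2.82978190e+00]), 'opening': 0.091800306034006}
top {'K': array([[505.71546436,   0.        , 322.24665146],
       [  0.        , 505.71546436, 243.77182096],
       [  0.        ,   0.        ,   1.        ]]), 'world_from_camera': array([[ 0.00492799, -0.99873002,  0.05014048,  0.58108463],
       [-0.99976607, -0.00386473,  0.02128067, -0.00462475],
       [-0.02105987, -0.05023362, -0.99851543,  1.1054241 ],
       [ 0.        ,  0.        ,  0.        ,  1.        ]])}
scene {'K': array([[594.78755567,   0.        , 323.77522818],
       [  0.        , 594.78755567, 239.91307651],
       [  0.        ,   0.        ,   1.        ]]), 'world_from_camera': array([[ 0.35631251,  0.64276029, -0.67815972,  1.41200411],
       [ 0.93429118, -0.2358546 ,  0.2673436 , -0.29805176],
       [ 0.01189076, -0.72885651, -0.68456322,  0.85216058],
       [ 0.        ,  0.        ,  0.        ,  1.        ]])}
```

View pics/top0.png

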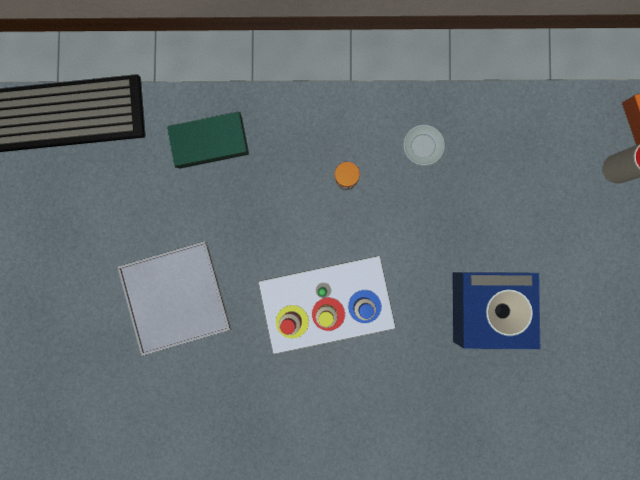

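View pics/scene0.png

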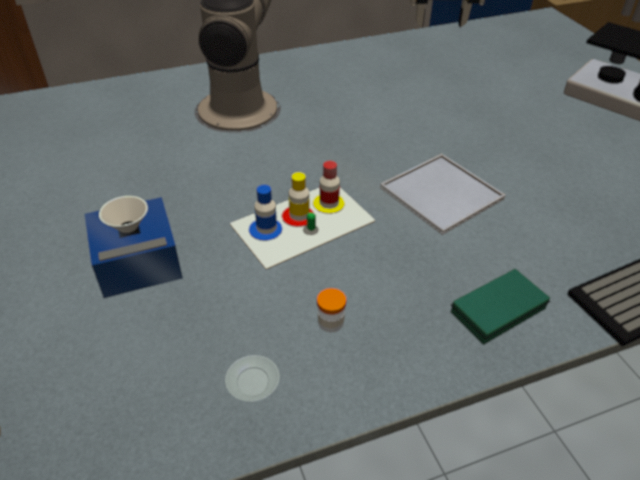

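The top view shows the red bottle on the yellow coaster (288,326), the yellow bottle on the red coaster (326,319) and the blue bottle on the blue coaster (366,311). The pod is at (322,292), the tray at (175,298), the funnel at (509,312) and the pot at (347,175). The scene view agrees.

```bash
cat > h.py <<'E'
import numpy as np,cv2
from cell import readout,cams
def ray(n,uv,z,c=None):
    c=c or cams.calibration(n); T=c['world_from_camera']
    d=T[:3,:3]@np.linalg.inv(c['K'])@np.array([*uv,1.]); o=T[:3,3]
    return o+d*(z-o[2])/d[2]
def blobs(im,hue,smin=110,vmin=40,amin=20):
    h=cv2.cvtColor(im,cv2.COLOR_BGR2HSV).astype(int)
    dh=np.abs((h[...,0]-hue+90)%180-90)
    m=((dh<9)&(h[...,1]>smin)&(h[...,2]>vmin)).astype(np.uint8)
    n,l,st,ce=cv2.connectedComponentsWithStats(m)
    return [(tuple(st[i]),ce[i],(l==i).astype(np.uint8)) for i in range(1,n) if st[i][4]>=amin]
HUE=dict(red=0,yellow=29,blue=110,green=65,orange=12)
E
python3 - <<'E'
from h import *
im=cv2.imread('pics/top0.png')
for c,h in HUE.items():
    for st,ce,m in blobs(im,h):
        if st[4]>9000: continue
        k=max(cv2.findContours(m,0,1)[0],key=cv2.contourArea)
        e=cv2.fitEllipse(cv2.convexHull(k)) if len(cv2.convexHull(k))>4 else None
        print(c,st,ce.round(1),'ell',np.round(np.hstack(e),1) if e else '', ray('top',e[0] if e else ce,.009).round(4)[:2])
g=cv2.cvtColor(im,cv2.COLOR_BGR2HSV).astype(int)
m=((g[...,1]<30)&(g[...,2]>140)).astype(np.uint8)
for k in cv2.findContours(m,0,2)[0]:
    if cv2.contourArea(k)>2000:
        r=cv2.minAreaRect(k); print('white',np.round(r[0],1),np.round(r[1],1),r[2],[ray('top',p,.010)[:2].round(3).tolist() for p in cv2.boxPoints(r)])
# funnel rim
for st,ce,m in blobs(im,15,smin=15,vmin=120,amin=300):
  print('funnel?',st,ce.round(1))
cv2.imwrite('pics/c0.png',cv2.resize(im[245:365,240:560],(800,300),interpolation=2))
E
```

```text
red (np.int32(624), np.int32(99), np.int32(11), np.int32(19), np.int32(44)) [628.3 107.8] ell [630.  107.2  11.7  19.2   7.2] [ 0.9358 -0.6486]
red (np.int32(636), np.int32(147), np.int32(4), np.int32(20), np.int32(61)) [637.8 156.4] ell [648.1 156.8  25.4  27.2 162.6] [ 0.8269 -0.6844]
red (np.int32(312), np.int32(298), np.int32(33), np.int32(33), np.int32(438)) [329.7 311.8] ell [328.  313.8  32.2  32.3  79.5] [0.4851 0.0056]
red (np.int32(280), np.int32(319), np.int32(15), np.int32(15), np.int32(179)) [287.3 326.2] ell [287.3 326.1  14.6  14.9 120.1] [0.458  0.0933]
yellow (np.int32(276), np.int32(306), np.int32(32), np.int32(32), np.int32(418)) [293.6 319.8] ell [291.8 321.3  32.   32.3  50.5] [0.4683 0.0837]
yellow (np.int32(319), np.int32(311), np.int32(15), np.int32(16), np.int32(179)) [325.7 318.6] ell [325.7 318.5  14.6  15.   11.8] [0.4748 0.0106]
blue (np.int32(453), np.int32(273), np.int32(87), np.int32(76), np.int32(4055)) [490.5 314.5] ell [495.4 307.6 101.9 115.8 155.3] [ 0.5007 -0.353 ]
blue (np.int32(349), np.int32(290), np.int32(32), np.int32(33), np.int32(449)) [36
[... 1972 characters left out ...]
35), np.int32(162), np.int32(25), np.int32(25), np.int32(501)) [346.7 174. ] ell [346.7 174.   24.7  25.3  23.2] [ 0.789  -0.0339]
orange (np.int32(319), np.int32(304), np.int32(18), np.int32(9), np.int32(22)) [328.4 306.3] ell [326.7 312.4  16.9  19.  109.1] [0.4881 0.0083]
white [326.1 304.7] [ 74.6 125.1] 78.11134338378906 [[0.555, 0.159], [0.612, -0.105], [0.455, -0.138], [0.398, 0.124]]
white [172.6 297.9] [91.9 92.2] 73.81079864501953 [[0.584, 0.47], [0.641, 0.277], [0.451, 0.218], [0.394, 0.409]]
funnel? (np.int32(334), np.int32(161), np.int32(26), np.int32(26), np.int32(501)) [346.7 173.5]
funnel? (np.int32(488), np.int32(292), np.int32(43), np.int32(42), np.int32(829)) [510.1 312.3]
```

View pics/c0.png

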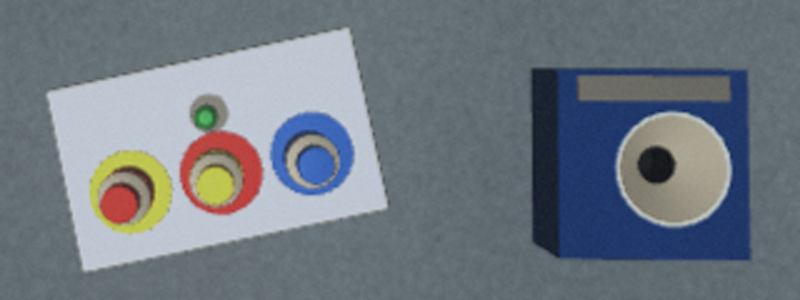

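The crop confirms it: caps, coasters, pod and funnel rim are all cleanly separated. Next I'll compute each item at its true height and cross-check against the scene view.

```bash
python3 - <<'E'
from h import *
r=lambda uv,z:ray('top',uv,z)[:2].round(4)
for n,uv in dict(red=(287.3,326.2),yellow=(325.7,318.55),blue=(365.75,310.65)).items(): print('cap',n,r(uv,.113))
print('pod',r((321.65,291.65),.048),'pot',r((346.7,174),.066))
im=cv2.imread('pics/top0.png'); g=cv2.cvtColor(im,cv2.COLOR_BGR2HSV)
m=np.zeros(im.shape[:2],np.uint8); s=g[285:340,480:540]; m[285:340,480:540]=((s[...,2]>110)&(s[...,1]<110))
k=max(cv2.findContours(m,0,1)[0],key=cv2.contourArea); e=cv2.fitEllipse(cv2.convexHull(k)); print('funnel',e,r(e[0],.136))
m=np.zeros(im.shape[:2],np.uint8); m[300:322,494:514]=g[300:322,494:514,2]<60
M=cv2.moments(m,True); c=(M['m10']/M['m00'],M['m01']/M['m00']); print('hole',M['m00'],c,r(c,.097),r(c,.09))
sc=cv2.imread('pics/scene0.png')
for c in('red','yellow','blue','green','orange'):
    for st,ce,_ in blobs(sc,HUE[c]):
        if st[0]>220 and st[0]<360 and 150<st[1]<300: print('scene',c,st[:5],ce.round(1),'cap mid',ray('scene',ce,.098)[:2].round(4),'pod mid',ray('scene',ce,.03)[:2].round(4))
E
```

```text
cap red [0.4695 0.084 ]
cap yellow [0.4849 0.0091]
cap blue [ 0.5007 -0.0689]
pod [0.5343 0.0187] pot [ 0.7781 -0.0324]
funnel ((508.97332763671875, 312.31951904296875), (46.30038833618164, 47.06008529663086), 135.02877807617188) [ 0.5013 -0.338 ]
hole 159.0 (501.87421383647796, 310.59119496855345) [ 0.5013 -0.3376] [ 0.5008 -0.3399]
scene red (np.int32(323), np.int32(161), np.int32(14), np.int32(18), np.int32(187)) [329.3 168.9] cap mid [0.4634 0.0859] pod mid [0.3778 0.1205]
scene red (np.int32(321), np.int32(189), np.int32(18), np.int32(15), np.int32(202)) [329.  196.6] cap mid [0.5496 0.0516] pod mid [0.4719 0.0831]
scene red (np.int32(282), np.int32(208), np.int32(25), np.int32(18), np.int32(213)) [292.4 219.2] cap mid [ 0.5899 -0.0394] pod mid [ 0.5158 -0.0161]
scene yellow (np.int32(291), np.int32(172), np.int32(15), np.int32(19), np.int32(232)) [298.2 180.8] cap mid [0.4796 0.0104] pod mid [0.3955 0.0383]
scene yellow (np.int32(313), np.int32(195), np.int32(32), np.int32(18), np.int32(270)) [327.9 205.2] cap mid [0.5742 0.0398] pod mid [0.4987 0.0703]
scene yellow (np.int32(290), np.int32(200), np.int32(22), np.int32(16), np.int32(237)) [299.2 208.4] cap mid [ 0.564  -0.0166] pod mid [0.4875 0.0087]
scene blue (np.int32(257), np.int32(185), np.int32(14), np.int32(18), np.int32(224)) [263.8 193.2] cap mid [ 0.4945 -0.0681] pod mid [ 0.4118 -0.0474]
scene blue (np.int32(249), np.int32(214), np.int32(33), np.int32(26), np.int32(488)) [264.9 227.6] cap mid [ 0.5949 -0.0959] pod mid [ 0.5212 -0.0776]
scene green (np.int32(307), np.int32(214), np.int32(8), np.int32(16), np.int32(98)) [310.8 220.9] cap mid [ 0.6067 -0.0078] pod mid [0.5341 0.0183]
scene orange (np.int32(317), np.int32(288), np.int32(30), np.int32(27), np.int32(627)) [331.1 300.6] cap mid [ 0.8075 -0.0448] pod mid [ 0.753 -0.022]
```

Call:
jog_arm(plan=[[0.375,-0.5,0,-0.07,0.4],[0.75,-1,0,-0.133,0.4],[0.75,-1,0,-0.133,0.4]])

```text
time: 0.4
tool_pos: [0.2234, 0.416, 0.2056]
tool_rot: [-3.14, 0.001, 2.614]
contact_force: [-1.1, 1.0, 0.0]
opening: 0.0725
grip_force: 0.0
```

Call:
jog_arm(plan=[[0.375,-0.5,0,-0.07,0.4],[0.75,-1,0,-0.133,0.4],[0.75,-1,0,-0.133,0.4]])

```text
time: 0.7
tool_pos: [0.2836, 0.3363, 0.2058]
tool_rot: [-3.141, 0.001, 2.404]
contact_force: [-0.3, 0.1, -0.1]
opening: 0.0644
grip_force: 0.0
```

Call:
jog_arm(plan=[[0.375,-0.5,0,-0.07,0.4],[0.75,-1,0,-0.133,0.4],[0.75,-1,0,-0.133,0.4]])

```text
time: 1.0
tool_pos: [0.3437, 0.2567, 0.2058]
tool_rot: [3.141, 0.001, 2.196]
contact_force: [-1.0, -0.2, -0.1]
opening: 0.064
grip_force: 0.0
```

Call:
jog_arm(plan=[[0.375,-0.5,0,-0.07,0.4],[0.75,-1,0,-0.133,0.4],[0.75,-1,0,-0.133,0.4]])

```text
time: 1.3
tool_pos: [0.4037, 0.1772, 0.2058]
tool_rot: [3.141, 0.001, 1.988]
contact_force: [-0.2, 0.7, -0.1]
opening: 0.0644
grip_force: 0.0
```

Call:
jog_arm(plan=[[0.375,-0.5,0,-0.07,0.4],[0.75,-1,0,-0.133,0.4],[0.75,-1,0,-0.133,0.4],[0.75,-1,0,-0.133,0.4]])

```text
time: 1.7
tool_pos: [0.4608, 0.1005, 0.2054]
tool_rot: [-3.14, -0.001, 1.786]
contact_force: [0.0, 0.5, 0.1]
opening: 0.0644
grip_force: 0.0
```

Call:
jog_arm(plan=[[0.1,-0.195,-0.3,0,0.4],[0.1,-0.195,-0.65,0,0.4],[0.1,-0.195,-1,0,0.4]], squeeze=20)

```text
time: 2.0
tool_pos: [0.4683, 0.0862, 0.1252]
tool_rot: [3.141, -0.001, 1.789]
contact_force: [0.7, -0.1, 0.1]
opening: 0.0643
grip_force: 0.0
```

Call:
jog_arm(plan=[[0,0,-0.25,0,0.4],[0,0,-0.5,0,0.4],[0,0,-0.51,0,0.4],[0,0,-0.51,0,-1],[0,0,-0.51,0,-1],[0,0,-0.51,0,-1],[0,0,-0.51,0,-1],[0,0,-0.51,0,-1],[0,0,-0.51,0,-1],[0,0,-0.51,0,-1]])

```text
time: 3.0
tool_pos: [0.4692, 0.084, 0.0856]
tool_rot: [3.141, 0.0, 1.785]
contact_force: [-1.5, 1.5, 5.7]
opening: 0.0289
grip_force: 20.0
```

Call:
jog_arm(plan=[[0,0,0.2,0,-1],[0,0,0.45,0,-1],[0,0,0.75,0,-1],[0,0,0.75,0,-1]])

```text
time: 3.4
tool_pos: [0.4708, 0.0841, 0.1474]
tool_rot: [3.136, 0.001, 1.785]
contact_force: [0.4, 0.3, -1.6]
opening: 0.029
grip_force: 20.0
```

Call:
jog_arm(plan=[[0,0.15,0,0,-1],[0.03,0.4,0,0,-1],[0.06,0.7,0,0,-1],[0.1,0.99,0,0,-1]])

```text
time: 3.8
tool_pos: [0.476, 0.1647, 0.1435]
tool_rot: [-3.139, -0.0, 1.785]
contact_force: [0.6, -0.4, -0.9]
opening: 0.029
grip_force: 20.0
```

Call:
jog_arm(plan=[[0.03,0.33,0,0,-1],[0.06,0.66,0,0,-1],[0.1,0.99,0,0,-1]])

```text
time: 4.1
tool_pos: [0.4838, 0.2441, 0.1432]
tool_rot: [-3.138, 0.0, 1.785]
contact_force: [-0.3, 0.2, -1.0]
opening: 0.0288
grip_force: 20.0
```

Call:
jog_arm(plan=[[0.03,0.33,0,0,-1],[0.06,0.66,0,0,-1],[0.1,0.99,0,0,-1]])

```text
time: 4.4
tool_pos: [0.4917, 0.3233, 0.143]
tool_rot: [-3.138, 0.001, 1.786]
contact_force: [0.9, -0.0, -1.8]
opening: 0.0285
grip_force: 20.0
```

Call:
jog_arm(plan=[[0.03,0.3,0,0,-1],[0.06,0.6,0,0,-1],[0.1,0.85,0,0,-1],[0.1,0.99,0,0,-1],[0.1,0.99,0,0,-1]])

```text
time: 4.9
tool_pos: [0.4998, 0.4022, 0.1433]
tool_rot: [-3.139, 0.001, 1.787]
contact_force: [0.3, 0.3, -1.8]
opening: 0.029
grip_force: 20.0
```

Call:
jog_arm(plan=[[0,0,-0.25,0,-1],[0,0,-0.5,0,-1],[0,0,-0.68,0,-1],[0,0,-0.76,0,-1],[0,0,-0.77,0,-1],[0,0,-0.77,0,0.4],[0,0,-0.77,0,0.4],[0,0,-0.77,0,0.4],[0,0,-0.77,0,0.4]])

```text
time: 5.8
tool_pos: [0.5013, 0.4011, 0.0842]
tool_rot: [3.14, -0.0, 1.785]
contact_force: [0.2, -1.0, -0.7]
opening: 0.0566
grip_force: 0.0
```

Call:
jog_arm(plan=[[0,0,0.2,0,0.4],[0,0,0.6,0,0.4],[0,0,1,0,0.4],[0,0,1,0,0.4]])

```text
time: 6.2
tool_pos: [0.5033, 0.4025, 0.1692]
tool_rot: [3.132, -0.003, 1.785]
contact_force: [0.7, 0.1, -0.2]
opening: 0.064
grip_force: 0.0
```

```bash
python3 - <<'E'
from h import *
print(readout.observe()['tool_pos'])
cv2.imwrite('pics/t1.png',cams.read_camera('top'))
w=cams.read_camera('wrist');cv2.imwrite('pics/w1.png',w); print(cams.calibration('wrist')['world_from_camera'].round(3))
for z,n in((.109,'top'),):
  for st,ce,_ in blobs(cv2.imread('pics/t1.png'),0): print(st[:5],ce,ray('top',ce,z)[:2].round(4))
E
```

```text
[0.50331173 0.40245568 0.16916391]
[[ 0.977  0.205  0.06   0.486]
 [ 0.214 -0.94  -0.265  0.472]
 [ 0.002  0.271 -0.962  0.344]
 [ 0.     0.     0.     1.   ]]
(np.int32(629), np.int32(105), np.int32(6), np.int32(17), np.int32(31)) [630.96774194 112.77419355] [ 0.8923 -0.5915]
(np.int32(636), np.int32(147), np.int32(4), np.int32(20), np.int32(61)) [637.7704918  156.36065574] [ 0.8055 -0.6025]
(np.int32(142), np.int32(297), np.int32(13), np.int32(19), np.int32(95)) [149.68421053 304.75789474] [0.5092 0.357 ]
(np.int32(312), np.int32(298), np.int32(33), np.int32(33), np.int32(436)) [329.72477064 311.73394495] [0.4978 0.0013]
(np.int32(121), np.int32(302), np.int32(19), np.int32(15), np.int32(229)) [129.84279476 308.65502183] [0.5013 0.3963]
```

View pics/w1.png

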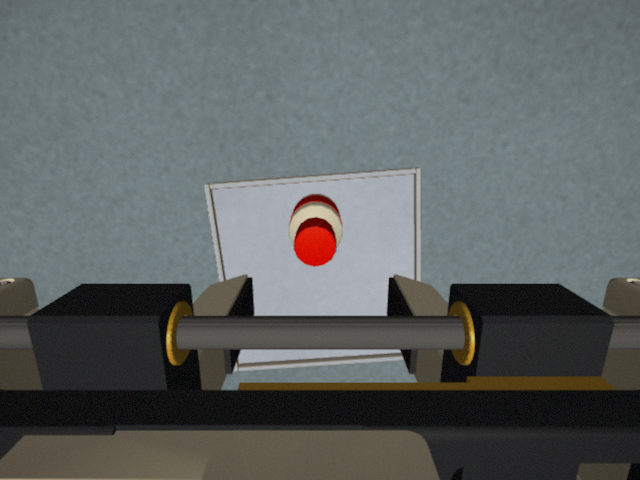

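The wrist view shows the red bottle upright in the far part of the tray, with its cap at (316,243). Next, the yellow bottle.

Call:
jog_arm(plan=[[-0.02,-0.49,0,0,0.4],[-0.04,-0.98,0,0,0.4]])

```text
time: 6.5
tool_pos: [0.4966, 0.3218, 0.1616]
tool_rot: [-3.139, 0.001, 1.787]
contact_force: [-0.0, -0.8, 0.6]
opening: 0.0644
grip_force: 0.0
```

Call:
jog_arm(plan=[[-0.02,-0.49,0,0,0.4],[-0.04,-0.98,0,0,0.4]])

```text
time: 6.7
tool_pos: [0.4935, 0.2425, 0.162]
tool_rot: [-3.139, 0.0, 1.786]
contact_force: [1.3, -0.9, 0.4]
opening: 0.0643
grip_force: 0.0
```

Call:
jog_arm(plan=[[-0.02,-0.49,0,0,0.4],[-0.04,-0.98,0,0,0.4]])

```text
time: 6.9
tool_pos: [0.4903, 0.1641, 0.1622]
tool_rot: [-3.139, -0.0, 1.785]
contact_force: [0.2, -1.2, 0.6]
opening: 0.064
grip_force: 0.0
```

Call:
jog_arm(plan=[[-0.02,-0.49,0,0,0.4],[-0.04,-0.98,0,0,0.4]])

```text
time: 7.1
tool_pos: [0.4871, 0.0858, 0.1623]
tool_rot: [-3.139, -0.0, 1.785]
contact_force: [0.3, -0.4, 0.4]
opening: 0.0642
grip_force: 0.0
```

Call:
jog_arm(plan=[[-0.02,-0.49,0,0,0.4],[-0.04,-0.98,0,0,0.4],[-0.04,-0.98,0,0,0.4],[-0.04,-0.98,0,0,0.4],[-0.04,-0.98,0,0,0.4]])

```text
time: 7.6
tool_pos: [0.4847, 0.0098, 0.1629]
tool_rot: [-3.141, -0.001, 1.786]
contact_force: [-0.5, 0.5, -0.1]
opening: 0.0646
grip_force: 0.0
```

Call:
jog_arm(plan=[[0,0,-0.35,0,0.4],[0,0,-0.7,0,0.4],[0,0,-0.95,0,0.4],[0,0,-0.95,0,0.4],[0,0,-0.95,0,-1],[0,0,-0.95,0,-1],[0,0,-0.95,0,-1],[0,0,-0.95,0,-1],[0,0,-0.95,0,-1],[0,0,-0.95,0,-1]])

```text
time: 8.6
tool_pos: [0.4852, 0.0088, 0.088]
tool_rot: [3.141, 0.0, 1.785]
contact_force: [-0.6, 0.1, 3.6]
opening: 0.0288
grip_force: 20.0
```

Call:
jog_arm(plan=[[0,0,0.2,0,-1],[0,0,0.45,0,-1],[0,0,0.7,0,-1],[0,0,0.75,0,-1],[0,0,0.75,0,-1]])

```text
time: 9.1
tool_pos: [0.4852, 0.0088, 0.1477]
tool_rot: [3.141, 0.0, 1.785]
contact_force: [0.3, -0.1, -2.9]
opening: 0.0286
grip_force: 20.0
```

Call:
jog_arm(plan=[[0,0.15,0,0,-1],[0.03,0.4,0,0,-1],[0.06,0.65,0,0,-1],[0.08,0.84,0,0,-1]])

```text
time: 9.5
tool_pos: [0.4906, 0.0778, 0.1462]
tool_rot: [-3.139, -0.001, 1.785]
contact_force: [-0.2, 0.0, -0.7]
opening: 0.0283
grip_force: 20.0
```

Call:
jog_arm(plan=[[0.03,0.28,0,0,-1],[0.06,0.56,0,0,-1],[0.08,0.84,0,0,-1]])

```text
time: 9.8
tool_pos: [0.497, 0.1449, 0.1461]
tool_rot: [-3.139, -0.0, 1.785]
contact_force: [-0.2, 0.4, -1.6]
opening: 0.0282
grip_force: 20.0
```

Call:
jog_arm(plan=[[0.03,0.28,0,0,-1],[0.06,0.56,0,0,-1],[0.08,0.84,0,0,-1]])

```text
time: 10.1
tool_pos: [0.5032, 0.2121, 0.146]
tool_rot: [-3.139, -0.0, 1.785]
contact_force: [0.3, 0.2, -1.9]
opening: 0.0287
grip_force: 20.0
```

Call:
jog_arm(plan=[[0.03,0.28,0,0,-1],[0.06,0.56,0,0,-1],[0.08,0.84,0,0,-1]])

```text
time: 10.4
tool_pos: [0.5096, 0.2792, 0.1459]
tool_rot: [-3.139, 0.0, 1.785]
contact_force: [0.6, 0.5, -1.0]
opening: 0.0289
grip_force: 20.0
```

Call:
jog_arm(plan=[[0.03,0.28,0,0,-1],[0.06,0.56,0,0,-1],[0.08,0.75,0,0,-1],[0.08,0.83,0,0,-1],[0.08,0.83,0,0,-1]])

```text
time: 10.9
tool_pos: [0.516, 0.3449, 0.1462]
tool_rot: [-3.139, 0.0, 1.787]
contact_force: [-0.2, -0.2, -1.8]
opening: 0.0285
grip_force: 20.0
```

Call:
jog_arm(plan=[[0,0,-0.25,0,-1],[0,0,-0.5,0,-1],[0,0,-0.7,0,-1],[0,0,-0.78,0,-1],[0,0,-0.8,0,-1],[0,0,-0.8,0,-1],[0,0,-0.8,0,0.4],[0,0,-0.8,0,0.4],[0,0,-0.8,0,0.4],[0,0,-0.8,0,0.4]])

```text
time: 11.9
tool_pos: [0.5172, 0.3441, 0.0837]
tool_rot: [3.141, -0.0, 1.785]
contact_force: [0.1, 0.9, -0.3]
opening: 0.0559
grip_force: 0.0
```

Call:
jog_arm(plan=[[0,0,0.2,0,0.4],[0,0,0.6,0,0.4],[0,0,1,0,0.4],[0,0,1,0,0.4]])

```text
time: 12.3
tool_pos: [0.5195, 0.3454, 0.1687]
tool_rot: [3.132, -0.002, 1.785]
contact_force: [1.1, -0.8, 1.2]
opening: 0.0644
grip_force: 0.0
```

Call:
jog_arm(plan=[[-0.02,-0.43,0,0,0.4],[-0.034,-0.86,0,0,0.4]])

```text
time: 12.5
tool_pos: [0.5138, 0.2751, 0.163]
tool_rot: [-3.141, 0.0, 1.787]
contact_force: [0.6, -0.0, -0.3]
opening: 0.0639
grip_force: 0.0
```

Call:
jog_arm(plan=[[-0.02,-0.43,0,0,0.4],[-0.034,-0.86,0,0,0.4]])

```text
time: 12.7
tool_pos: [0.5111, 0.2053, 0.163]
tool_rot: [-3.141, 0.0, 1.786]
contact_force: [-0.1, -0.9, -0.0]
opening: 0.0639
grip_force: 0.0
```

Call:
jog_arm(plan=[[-0.02,-0.43,0,0,0.4],[-0.034,-0.86,0,0,0.4]])

```text
time: 12.9
tool_pos: [0.5084, 0.1363, 0.1631]
tool_rot: [-3.141, 0.0, 1.785]
contact_force: [0.4, 0.2, -0.5]
opening: 0.0643
grip_force: 0.0
```

Call:
jog_arm(plan=[[-0.02,-0.43,0,0,0.4],[-0.034,-0.86,0,0,0.4]])

```text
time: 13.1
tool_pos: [0.5057, 0.0676, 0.1631]
tool_rot: [-3.141, -0.0, 1.785]
contact_force: [0.2, -0.8, -0.7]
opening: 0.0641
grip_force: 0.0
```

Call:
jog_arm(plan=[[-0.02,-0.43,0,0,0.4],[-0.034,-0.86,0,0,0.4]])

```text
time: 13.3
tool_pos: [0.503, -0.0012, 0.1631]
tool_rot: [-3.141, -0.0, 1.785]
contact_force: [0.7, -1.2, -0.5]
opening: 0.0643
grip_force: 0.0
```

Call:
jog_arm(plan=[[-0.02,-0.43,0,0,0.4],[-0.034,-0.86,0,0,0.4],[-0.034,-0.86,0,0,0.4],[-0.034,-0.86,0,0,0.4],[-0.034,-0.86,0,0,0.4]])

```text
time: 13.8
tool_pos: [0.5005, -0.0679, 0.1633]
tool_rot: [-3.141, -0.001, 1.786]
contact_force: [0.5, -0.2, -0.2]
opening: 0.0645
grip_force: 0.0
```

Call:
jog_arm(plan=[[0,0,-0.35,0,0.4],[0,0,-0.7,0,0.4],[0,0,-0.95,0,0.4],[0,0,-0.95,0,0.4],[0,0,-0.95,0,-1],[0,0,-0.95,0,-1],[0,0,-0.95,0,-1],[0,0,-0.95,0,-1],[0,0,-0.95,0,-1],[0,0,-0.95,0,-1]])

```text
time: 14.8
tool_pos: [0.5009, -0.0688, 0.088]
tool_rot: [3.141, 0.0, 1.785]
contact_force: [-1.1, -0.5, 3.8]
opening: 0.0287
grip_force: 20.0
```

Call:
jog_arm(plan=[[0,0,0.2,0,-1],[0,0,0.45,0,-1],[0,0,0.7,0,-1],[0,0,0.75,0,-1],[0,0,0.75,0,-1]])

```text
time: 15.3
tool_pos: [0.5009, -0.0688, 0.1477]
tool_rot: [3.141, 0.0, 1.785]
contact_force: [-0.1, 0.1, -2.1]
opening: 0.0286
grip_force: 20.0
```

Call:
jog_arm(plan=[[0,0.15,0,0,-1],[0.03,0.4,0,0,-1],[0.06,0.65,0,0,-1],[0.085,0.89,0,0,-1]])

```text
time: 15.7
tool_pos: [0.5067, 0.0041, 0.1462]
tool_rot: [-3.139, -0.001, 1.785]
contact_force: [1.0, -0.5, -0.8]
opening: 0.0288
grip_force: 20.0
```

Call:
jog_arm(plan=[[0.03,0.3,0,0,-1],[0.06,0.6,0,0,-1],[0.085,0.89,0,0,-1]])

```text
time: 16.0
tool_pos: [0.5134, 0.0755, 0.1462]
tool_rot: [-3.139, -0.001, 1.785]
contact_force: [-0.1, 0.3, -1.9]
opening: 0.0287
grip_force: 20.0
```

Call:
jog_arm(plan=[[0.03,0.3,0,0,-1],[0.06,0.6,0,0,-1],[0.085,0.89,0,0,-1]])

```text
time: 16.3
tool_pos: [0.5201, 0.1467, 0.1461]
tool_rot: [-3.139, -0.0, 1.786]
contact_force: [-0.3, 0.3, -1.0]
opening: 0.0281
grip_force: 20.0
```

Call:
jog_arm(plan=[[0.03,0.3,0,0,-1],[0.06,0.6,0,0,-1],[0.085,0.89,0,0,-1]])

```text
time: 16.6
tool_pos: [0.5268, 0.2178, 0.146]
tool_rot: [-3.139, -0.0, 1.786]
contact_force: [-0.7, 0.3, -1.8]
opening: 0.0284
grip_force: 20.0
```

Call:
jog_arm(plan=[[0.03,0.3,0,0,-1],[0.06,0.6,0,0,-1],[0.085,0.8,0,0,-1],[0.085,0.88,0,0,-1],[0.085,0.88,0,0,-1]])

```text
time: 17.1
tool_pos: [0.5341, 0.287, 0.1468]
tool_rot: [-3.14, 0.0, 1.786]
contact_force: [0.1, -0.0, -1.4]
opening: 0.0284
grip_force: 20.0
```

Call:
jog_arm(plan=[[0,0,-0.25,0,-1],[0,0,-0.5,0,-1],[0,0,-0.7,0,-1],[0,0,-0.78,0,-1],[0,0,-0.8,0,-1],[0,0,-0.8,0,-1],[0,0,-0.8,0,0.4],[0,0,-0.8,0,0.4],[0,0,-0.8,0,0.4],[0,0,-0.8,0,0.4]])

```text
time: 18.1
tool_pos: [0.5349, 0.2865, 0.0837]
tool_rot: [3.141, -0.0, 1.785]
contact_force: [-0.2, 0.7, -0.3]
opening: 0.0559
grip_force: 0.0
```

Call:
jog_arm(plan=[[0,0,0.2,0,0.4],[0,0,0.6,0,0.4],[0,0,1,0,0.4],[0,0,1,0,0.4],[0,0,1,0,0.4],[0,0,1,0,0.4]])

```text
time: 18.7
tool_pos: [0.534, 0.2863, 0.1624]
tool_rot: [-3.14, 0.0, 1.785]
contact_force: [-0.1, 0.2, -0.4]
opening: 0.0642
grip_force: 0.0
```

```bash
python3 - <<'E'
from h import *
print(readout.observe()['tool_pos'])
s=cams.read_camera('scene');t=cams.read_camera('top')
cv2.imwrite('pics/s2.png',s);cv2.imwrite('pics/t2.png',t)
for st,ce,_ in blobs(t,65): print('pod',st[4],ce,ray('top',ce,.048)[:2].round(4))
for c in('red','yellow','blue'):
  for st,ce,_ in blobs(s,HUE[c]): print(c,st[:5],ray('scene',ce,.094)[:2].round(4))
E
```

```text
[0.53404669 0.28625436 0.16237302]
pod 52 [321.57692308 291.63461538] [0.5343 0.0188]
red (np.int32(461), np.int32(141), np.int32(14), np.int32(18), np.int32(188)) [0.495  0.4045]
red (np.int32(456), np.int32(169), np.int32(17), np.int32(14), np.int32(177)) [0.5779 0.3452]
red (np.int32(282), np.int32(205), np.int32(30), np.int32(21), np.int32(460)) [ 0.5764 -0.028 ]
yellow (np.int32(442), np.int32(150), np.int32(14), np.int32(18), np.int32(213)) [0.511  0.3467]
yellow (np.int32(436), np.int32(177), np.int32(19), np.int32(16), np.int32(209)) [0.5918 0.2922]
yellow (np.int32(313), np.int32(193), np.int32(32), np.int32(20), np.int32(501)) [0.5625 0.0454]
blue (np.int32(479), np.int32(0), np.int32(53), np.int32(17), np.int32(661)) [-0.1683  0.934 ]
blue (np.int32(423), np.int32(160), np.int32(13), np.int32(18), np.int32(192)) [0.5282 0.2888]
blue (np.int32(416), np.int32(188), np.int32(19), np.int32(14), np.int32(183)) [0.6078 0.2365]
blue (np.int32(86), np.int32(198), np.int32(94), np.int32(98), np.int32(4190)) [ 0.5625 -0.3432]
blue (np.int32(249), np.int32(218), np.int32(33), np.int32(22), np.int32(555)) [ 0.5933 -0.0953]
```

View pics/s2.png

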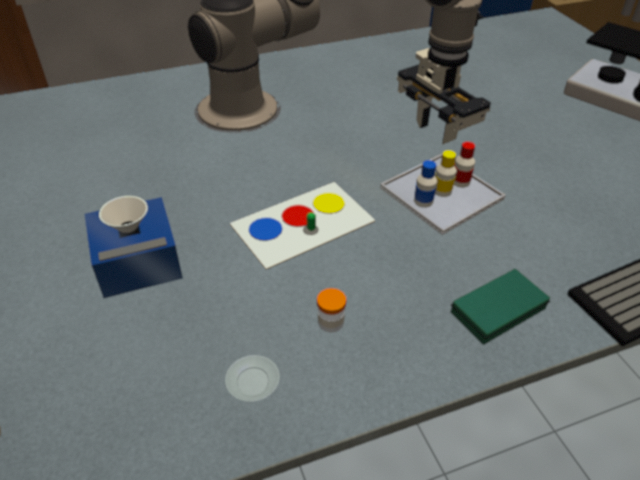

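The scene view shows the three bottles upright in the tray, with caps at (429,168), (449,158) and (468,150). The pod is untouched at (311,221) and the coasters are clear. Next, the pod.

Call:
jog_arm(plan=[[0,-0.42,0,0,0.1],[0,-0.835,0,0,0.1]], squeeze=6)

```text
time: 19.0
tool_pos: [0.534, 0.2194, 0.1622]
tool_rot: [-3.14, 0.0, 1.787]
contact_force: [1.4, -0.1, -0.2]
opening: 0.0533
grip_force: 0.0
```

Call:
jog_arm(plan=[[0,-0.42,0,0,0.1],[0,-0.835,0,0,0.1]])

```text
time: 19.2
tool_pos: [0.5341, 0.1516, 0.1625]
tool_rot: [-3.14, -0.0, 1.786]
contact_force: [1.0, -0.2, 1.5]
opening: 0.0502
grip_force: 0.0
```

Call:
jog_arm(plan=[[0,-0.42,0,0,0.1],[0,-0.835,0,0,0.1]])

```text
time: 19.4
tool_pos: [0.5342, 0.0848, 0.1627]
tool_rot: [-3.14, -0.0, 1.785]
contact_force: [0.4, 0.6, -0.0]
opening: 0.0504
grip_force: 0.0
```

Call:
jog_arm(plan=[[0,-0.42,0,0,0.1],[0,-0.835,0,0,0.1],[0,-0.835,0,0,0.1],[0,-0.835,0,0,0.1]])

```text
time: 19.8
tool_pos: [0.5344, 0.0189, 0.1628]
tool_rot: [-3.14, -0.001, 1.783]
contact_force: [0.2, 0.9, 0.3]
opening: 0.0505
grip_force: 0.0
```

Call:
jog_arm(plan=[[0,0,-0.35,0,0.1],[0,0,-0.7,0,0.1],[0,0,-1,0,0.1],[0,0,-1,0,0.1]])

```text
time: 20.2
tool_pos: [0.5321, 0.0208, 0.0803]
tool_rot: [-3.135, -0.003, 1.787]
contact_force: [0.4, 0.3, -0.1]
opening: 0.0505
grip_force: 0.0
```

Call:
jog_arm(plan=[[0,0,-0.3,0,0.1],[0,0,-0.6,0,0.1],[0,0,-0.7,0,0.1],[0,0,-0.7,0,0.1],[0,0,-0.7,0,-1],[0,0,-0.7,0,-1],[0,0,-0.7,0,-1],[0,0,-0.7,0,-1],[0,0,-0.7,0,-1],[0,0,-0.7,0,-1]])

```text
time: 21.2
tool_pos: [0.5348, 0.0193, 0.0277]
tool_rot: [3.141, 0.0, 1.785]
contact_force: [0.0, 0.2, 0.5]
opening: 0.007
grip_force: 0.0
```

```bash
python3 - <<'E'
from h import *
o=readout.observe();print(o['tool_pos'],o['opening'],o['grip_force'])
s=cams.read_camera('scene');w=cams.read_camera('wrist')
a=cv2.resize(s[150:300,220:420],(533,400),interpolation=2);b=cv2.resize(w,(267,200))
v=np.zeros((600,533,3),np.uint8);v[:400]=a;v[400:,:267]=b
cv2.imwrite('pics/p3.png',v)
for st,ce,_ in blobs(s,65): print('pod',st[:5],ce,ray('scene',ce,.027)[:2].round(4))
E
```

```text
[0.53477356 0.01928031 0.02766756] 0.007030872490054311 0.0
pod (np.int32(308), np.int32(217), np.int32(7), np.int32(13), np.int32(68)) [311.20588235 223.20588235] [0.5379 0.0177]
pod (np.int32(454), np.int32(303), np.int32(49), np.int32(33), np.int32(82)) [476.30487805 322.34146341] [0.8872 0.202 ]
```

View pics/p3.png

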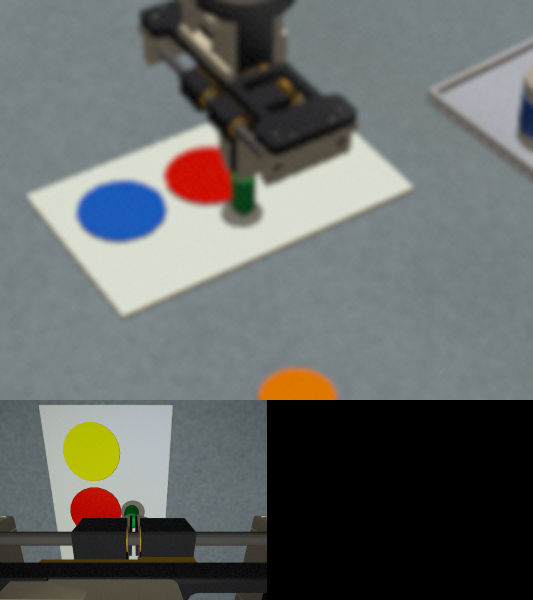

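The pod still stands at its place, scene pixel (311,223), partly hidden by the fingers, which shut to 7 mm without force. A close wrist crop should show why.

```bash
python3 - <<'E'
from h import *
s=cams.read_camera('scene');w=cams.read_camera('wrist')
v=np.hstack([cv2.resize(s[180:250,275:345],(400,400),interpolation=2),cv2.resize(w[240:400,240:400],(400,400),interpolation=2)])
cv2.imwrite('pics/p4.png',v); print(readout.observe()['opening'])
E
```

```text
0.000539444888740977
```

View pics/p4.png

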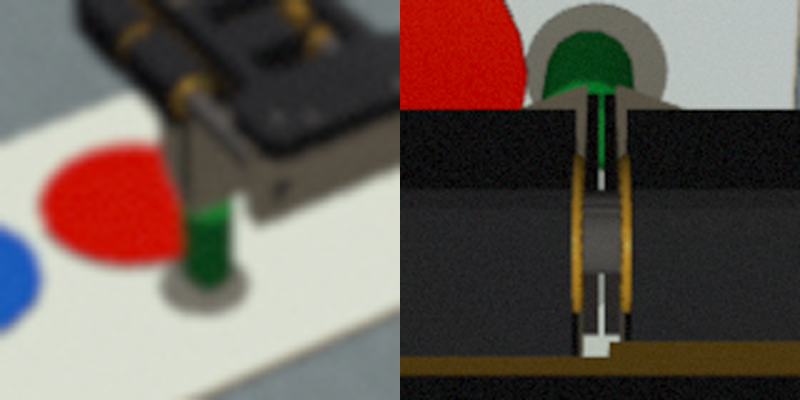

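The pod stands untouched and the fingers are fully shut next to it. I'll project the TCP and pod model points into both views to find out where they really are.

```bash
cat >> h.py <<'E'
def proj(n,p):
    c=cams.calibration(n);T=np.linalg.inv(c['world_from_camera']);q=c['K']@(T[:3,:3]@np.array(p)+T[:3,3]);return (q[:2]/q[2]).round(1)
E
python3 - <<'E'
from h import *
from cell import robot
print([a for a in dir(robot) if a[0]!='_'], getattr(robot,'tcp_to_grasp',None))
o=readout.observe();t=o['tool_pos'];print(t)
for n in('scene','wrist'):
    print(n,'tcp',proj(n,t),'grasp',proj(n,t+[0,0,.019]),'pod base/top',proj(n,[.5342,.0187,.006]),proj(n,[.5342,.0187,.048]))
w=cams.read_camera('wrist')
for st,ce,_ in blobs(w,65,vmin=30): print('green',st[:5],ce)
s=cams.read_camera('scene')
for st,ce,_ in blobs(s,65,vmin=30): print('green',st[:5],ce)
E
```

```text
['IKError', 'tcp_to_grasp'] 0.0188
[0.53469568 0.01929245 0.02751504]
scene tcp [311.4 221.9] grasp [311.4 215. ] pod base/top [311.1 229.4] [311.  214.4]
wrist tcp [319.8 278.3] grasp [319.7 293.2] pod base/top [318.8 265.3] [318.5 295.4]
green (np.int32(297), np.int32(253), np.int32(36), np.int32(54), np.int32(782)) [315.31969309 268.69565217]
green (np.int32(308), np.int32(216), np.int32(7), np.int32(14), np.int32(76)) [311.15789474 222.53947368]
green (np.int32(533), np.int32(300), np.int32(15), np.int32(10), np.int32(33)) [540.36363636 305.60606061]
green (np.int32(453), np.int32(304), np.int32(14), np.int32(15), np.int32(54)) [458.07407407 311.14814815]
green (np.int32(517), np.int32(313), np.int32(10), np.int32(10), np.int32(33)) [521.27272727 317.45454545]
green (np.int32(461), np.int32(317), np.int32(21), np.int32(18), np.int32(95)) [471.64210526 325.11578947]
green (np.int32(502), np.int32(320), np.int32(15), np.int32(10), np.int32(42)) [508.64285714 324.69047619]
green (np.int32(486), np.int32(327), np.int32(18), np.int32(11), np.int32(55)) [494.05454545 332.74545455]
```

The fingers end about at the pod's top: scene row 216 against a TCP row of 222. The real tips therefore sit about 18 mm above the TCP, so I'll open, go about 14 mm lower and close again.

Call:
jog_arm(plan=[[0,0,0.12,0,-1],[0,0,0.12,0,-1],[0,0,0.12,0,0.1],[0,0,0.12,0,0.1],[0,0,0.12,0,0.1],[0,0,0.12,0,0.1],[0,0,0.12,0,0.1],[0,0,0.12,0,0.1],[0,0,0.12,0,0.1]], squeeze=6)

```text
time: 22.4
tool_pos: [0.5347, 0.0193, 0.0371]
tool_rot: [3.142, -0.0, 1.785]
contact_force: [1.0, 0.1, 0.7]
opening: 0.0488
grip_force: 0.0
```

Call:
jog_arm(plan=[[0,0,-0.15,0,0.1],[0,0,-0.3,0,0.1],[0,0,-0.3,0,0.1],[0,0,-0.3,0,-1],[0,0,-0.3,0,-1],[0,0,-0.3,0,-1],[0,0,-0.3,0,-1],[0,0,-0.3,0,-1],[0,0,-0.3,0,-1],[0,0,-0.3,0,-1]])

```text
time: 23.4
tool_pos: [0.5349, 0.0193, 0.0133]
tool_rot: [3.141, 0.0, 1.785]
contact_force: [0.3, -1.0, 0.5]
opening: 0.0198
grip_force: 5.9
```

The pod is gripped, with the opening at 19.8 mm. I'll lift it and carry it to the funnel.

Call:
jog_arm(plan=[[0,0,0.25,0,-1],[0,0,0.6,0,-1],[0,0,0.96,0,-1]])

```text
time: 23.7
tool_pos: [0.5342, 0.0194, 0.0904]
tool_rot: [-3.14, -0.0, 1.785]
contact_force: [0.6, -1.3, -0.4]
opening: 0.0199
grip_force: 5.9
```

Call:
jog_arm(plan=[[0,0,0.35,0,-1],[0,0,0.7,0,-1],[0,0,0.96,0,-1],[0,0,0.96,0,-1]])

```text
time: 24.1
tool_pos: [0.5364, 0.0192, 0.1697]
tool_rot: [3.136, 0.002, 1.785]
contact_force: [0.2, -0.0, 0.7]
opening: 0.0194
grip_force: 5.9
```

Call:
jog_arm(plan=[[-0.02,-0.2,0,0,-1],[-0.05,-0.5,0,0,-1],[-0.083,-0.892,0,0,-1]])

```text
time: 24.4
tool_pos: [0.5273, -0.0518, 0.1655]
tool_rot: [-3.14, -0.001, 1.787]
contact_force: [1.2, 0.5, -1.1]
opening: 0.0199
grip_force: 5.9
```

Call:
jog_arm(plan=[[-0.03,-0.3,0,0,-1],[-0.06,-0.6,0,0,-1],[-0.083,-0.892,0,0,-1]])

```text
time: 24.7
tool_pos: [0.5206, -0.1242, 0.1654]
tool_rot: [-3.14, -0.001, 1.785]
contact_force: [-0.7, 0.2, -0.3]
opening: 0.0195
grip_force: 5.9
```

Call:
jog_arm(plan=[[-0.03,-0.3,0,0,-1],[-0.06,-0.6,0,0,-1],[-0.083,-0.892,0,0,-1]])

```text
time: 25.0
tool_pos: [0.514, -0.1955, 0.1653]
tool_rot: [-3.14, -0.001, 1.785]
contact_force: [0.4, 0.1, -0.3]
opening: 0.0197
grip_force: 5.9
```

Call:
jog_arm(plan=[[-0.03,-0.3,0,0,-1],[-0.06,-0.6,0,0,-1],[-0.083,-0.892,0,0,-1]])

```text
time: 25.3
tool_pos: [0.5074, -0.2668, 0.1652]
tool_rot: [-3.14, -0.002, 1.785]
contact_force: [-0.4, 0.0, 0.3]
opening: 0.0201
grip_force: 5.9
```

Call:
jog_arm(plan=[[-0.03,-0.3,0,0,-1],[-0.06,-0.6,0,0,-1],[-0.083,-0.8,0,0,-1],[-0.083,-0.892,0,0,-1],[-0.083,-0.892,0,0,-1],[-0.083,-0.892,0,0,-1],[-0.083,-0.892,0,0,-1]])

```text
time: 26.0
tool_pos: [0.5018, -0.3365, 0.1668]
tool_rot: [3.141, -0.0, 1.786]
contact_force: [-0.5, 0.9, -0.7]
opening: 0.0194
grip_force: 5.9
```

```bash
python3 - <<'E'
from h import *
o=readout.observe();t=o['tool_pos'];print(t,o['opening'])
s=cams.read_camera('scene');w=cams.read_camera('wrist')
v=np.hstack([cv2.resize(s[150:270,70:190],(400,400),interpolation=2),cv2.resize(w[60:480,110:530],(400,400))])
cv2.imwrite('pics/p5.png',v)
print('pod bottom scene',proj('scene',t-[0,0,.0073]),'funnel mouth',proj('scene',[.5012,-.338,.136]))
for st,ce,_ in blobs(s,65): print(st[:5],ce)
E
```

```text
[ 0.50177302 -0.33645025  0.16675933] 0.019414451708276895
pod bottom scene [121.1 200.8] funnel mouth [123.  210.6]
(np.int32(116), np.int32(195), np.int32(8), np.int32(6), np.int32(38)) [119.78947368 197.21052632]
(np.int32(491), np.int32(321), np.int32(22), np.int32(13), np.int32(27)) [501.44444444 326.7037037 ]
```

View pics/p5.png

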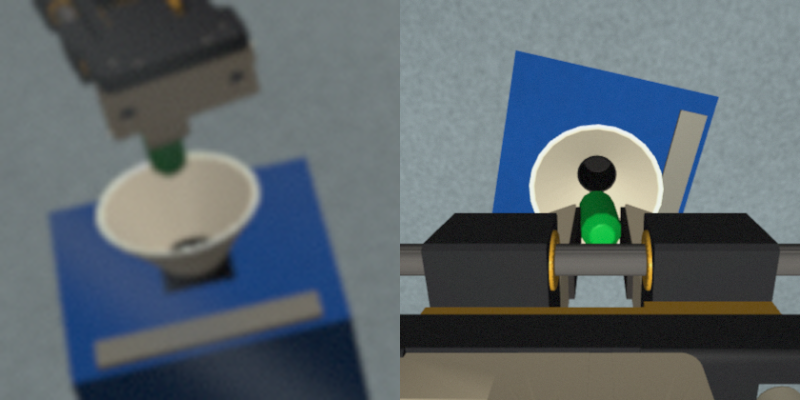

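The pod hangs upright in the fingers above the funnel (wrist crop: pod at (600,205), well at (596,173)), centred to about 2 mm. I'll lower it a little and release.

Call:
jog_arm(plan=[[-0.007,-0.02,-0.2,0,-1],[-0.007,-0.02,-0.4,0,-1],[-0.007,-0.02,-0.5,0,-1],[-0.007,-0.02,-0.53,0,-1],[-0.007,-0.02,-0.53,0,-1],[-0.007,-0.02,-0.53,0,-1],[-0.007,-0.02,-0.53,0,-0.35],[-0.007,-0.02,-0.53,0,-0.35],[-0.007,-0.02,-0.53,0,-0.35],[-0.007,-0.02,-0.53,0,-0.35]])

```text
time: 27.1
tool_pos: [0.501, -0.3392, 0.1245]
tool_rot: [3.141, 0.0, 1.785]
contact_force: [-0.6, 0.5, 0.1]
opening: 0.0298
grip_force: 0.0
```

Call:
jog_arm(plan=[[0,0,0.2,0,-0.35],[0,0,0.6,0,-0.35],[0,0,1,0,0.4]])

```text
time: 27.4
tool_pos: [0.5006, -0.3388, 0.2048]
tool_rot: [-3.141, -0.001, 1.785]
contact_force: [0.4, -1.1, -0.1]
opening: 0.0338
grip_force: 0.0
```

Call:
jog_arm(plan=[[0,0.5,0,0,0.4],[0.03,0.99,0,0,0.4]])

```text
time: 27.6
tool_pos: [0.5034, -0.26, 0.2053]
tool_rot: [3.14, 0.002, 1.783]
contact_force: [0.3, 0.2, 0.4]
opening: 0.0491
grip_force: 0.0
```

Call:
jog_arm(plan=[[0,0.5,0,0,0.4],[0.03,0.99,0,0,0.4],[0.03,0.99,0,0,0.4]])

```text
time: 27.9
tool_pos: [0.5057, -0.1765, 0.2048]
tool_rot: [3.141, -0.001, 1.789]
contact_force: [-0.1, -0.6, 0.3]
opening: 0.0642
grip_force: 0.0
```

```bash
python3 - <<'E'
from h import *
print(readout.observe()['tool_pos'])
t=cams.read_camera('top');s=cams.read_camera('scene')
print('expect pod top in well',proj('top',[.5012,-.338,.087]))
for n,i in(('top',t),('scene',s)):
  for st,ce,_ in blobs(i,65,vmin=15,amin=6): print(n,st[:5],ce.round(1))
t2=cv2.imread('pics/t2.png')
for c in('red','yellow','blue'):
  for st,ce,m in blobs(t2,HUE[c]):
    if 260<st[0]<400: 
      k=max(cv2.findContours(m,0,1)[0],key=cv2.contourArea);e=cv2.fitEllipse(cv2.convexHull(k));print(c,st[4],ray('top',e[0],.009)[:2].round(4),ray('top',ce,.009)[:2].round(4))
cv2.imwrite('pics/c6.png',np.hstack([cv2.resize(t[260:360,450:550],(400,400),interpolation=2),cv2.resize(s[120:300,70:250],(400,400),interpolation=2)]))
E
```

```text
[ 0.50572015 -0.17650213  0.20480844]
expect pod top in well [500.4 310.3]
scene (np.int32(454), np.int32(304), np.int32(4), np.int32(4), np.int32(9)) [455.  305.9]
scene (np.int32(526), np.int32(305), np.int32(18), np.int32(12), np.int32(43)) [534.4 310. ]
scene (np.int32(453), np.int32(309), np.int32(31), np.int32(30), np.int32(147)) [469.2 323.2]
scene (np.int32(495), np.int32(312), np.int32(33), np.int32(21), np.int32(84)) [511.9 322. ]
scene (np.int32(484), np.int32(331), np.int32(14), np.int32(8), np.int32(35)) [490.5 334.7]
scene (np.int32(483), np.int32(339), np.int32(6), np.int32(4), np.int32(12)) [485. 340.]
red 830 [0.4852 0.0056] [0.4853 0.0056]
yellow 821 [0.4682 0.0838] [0.4682 0.0838]
blue 837 [ 0.502  -0.0725] [ 0.5021 -0.0726]
```

View pics/c6.png

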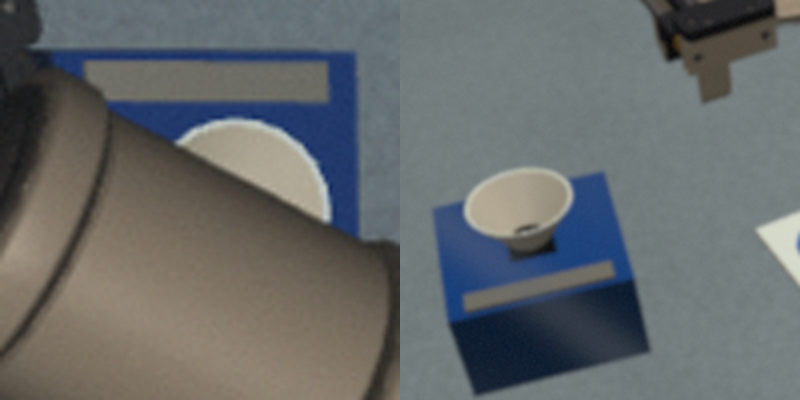

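The arm hides the well in the top view, so I'll move on to the tray and look again.

Call:
jog_arm(plan=[[0.03,0.49,0,0,0.4],[0.06,0.973,0,0,0.4]], squeeze=20)

```text
time: 28.2
tool_pos: [0.5108, -0.1041, 0.2041]
tool_rot: [3.141, 0.0, 1.781]
contact_force: [-0.2, 0.3, -0.7]
opening: 0.0642
grip_force: 0.0
```

Call:
jog_arm(plan=[[0.03,0.49,0,0,0.4],[0.06,0.973,0,0,0.4]])

```text
time: 28.4
tool_pos: [0.5158, -0.0253, 0.2043]
tool_rot: [3.141, 0.001, 1.783]
contact_force: [0.8, 0.9, 0.9]
opening: 0.0643
grip_force: 0.0
```

Call:
jog_arm(plan=[[0.03,0.49,0,0,0.4],[0.06,0.973,0,0,0.4]])

```text
time: 28.6
tool_pos: [0.5208, 0.0528, 0.2043]
tool_rot: [3.141, 0.001, 1.783]
contact_force: [-0.3, -1.1, -0.0]
opening: 0.064
grip_force: 0.0
```

Call:
jog_arm(plan=[[0.03,0.49,0,0,0.4],[0.06,0.973,0,0,0.4]])

```text
time: 28.8
tool_pos: [0.5258, 0.1308, 0.2043]
tool_rot: [3.141, 0.0, 1.783]
contact_force: [1.0, 0.4, 0.3]
opening: 0.0641
grip_force: 0.0
```

Call:
jog_arm(plan=[[0.03,0.49,0,0,0.4],[0.06,0.973,0,0,0.4]])

```text
time: 29.0
tool_pos: [0.5308, 0.2087, 0.2042]
tool_rot: [3.141, 0.001, 1.783]
contact_force: [-0.2, -0.6, -0.1]
opening: 0.0645
grip_force: 0.0
```

Call:
jog_arm(plan=[[0.03,0.49,0,0,0.4],[0.06,0.973,0,0,0.4],[0.06,0.973,0,0,0.4],[0.06,0.973,0,0,0.4]])

```text
time: 29.4
tool_pos: [0.5352, 0.2858, 0.2037]
tool_rot: [-3.141, 0.001, 1.785]
contact_force: [-0.2, -1.6, -0.2]
opening: 0.0644
grip_force: 0.0
```

```bash
python3 - <<'E'
from h import *
print(readout.observe()['tool_pos'])
t=cams.read_camera('top');s=cams.read_camera('scene')
for c in('red','yellow','blue'):
  for st,ce,_ in blobs(s,HUE[c]):
    if 380<st[0]<500 and 100<st[1]<170: print(c,st[4],(ray('scene',ce,.094)[:2]+[.006,-.002]).round(4))
for st,ce,_ in blobs(t,65,smin=80,vmin=10,amin=5): print('green',st[:5],ce.round(1))
c=t[300:321,491:512].reshape(-1,3);print('well darkest/greenest',c.min(0),c[(c[:,1].astype(int)-c[:,2]).argmax()])
k=cv2.resize(t[290:335,480:540],(533,400),interpolation=2); cv2.imwrite('pics/c7.png',cv2.convertScaleAbs(k,alpha=2.5))
E
```

```text
[0.53523625 0.28577313 0.20367451]
red 188 [0.5007 0.4026]
red 176 [0.5839 0.3431]
yellow 214 [0.5169 0.3446]
blue 193 [0.5344 0.2868]
green (np.int32(496), np.int32(305), np.int32(10), np.int32(11), np.int32(85)) [500.2 310. ]
well darkest/greenest [26 23 20] [ 83 165  62]
```

View pics/c7.png

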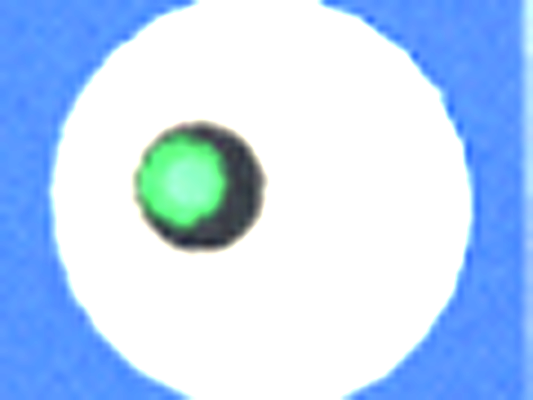

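The well crop shows the pod seated down in the well, with its top at (500.2,310.0) against (500.4,310.3) predicted. Now the blue bottle goes back.

Call:
jog_arm(plan=[[0,0,-0.35,0,0.4],[0,0,-0.7,0,0.4],[0,0,-1,0,0.4],[0,0,-1,0,0.4]])

```text
time: 29.9
tool_pos: [0.533, 0.2838, 0.1212]
tool_rot: [-3.135, 0.001, 1.783]
contact_force: [0.3, 0.3, 0.4]
opening: 0.0644
grip_force: 0.0
```

Call:
jog_arm(plan=[[0,0,-0.25,0,0.4],[0,0,-0.5,0,0.4],[0,0,-0.517,0,0.4],[0,0,-0.517,0,0.4],[0,0,-0.517,0,-1],[0,0,-0.517,0,-1],[0,0,-0.517,0,-1],[0,0,-0.517,0,-1],[0,0,-0.517,0,-1],[0,0,-0.517,0,-1]])

```text
time: 30.9
tool_pos: [0.5346, 0.2864, 0.0832]
tool_rot: [3.141, -0.0, 1.785]
contact_force: [0.3, -0.6, 1.9]
opening: 0.0288
grip_force: 20.0
```

Call:
jog_arm(plan=[[0,0,0.2,0,-1],[0,0,0.45,0,-1],[0,0,0.7,0,-1],[0,0,0.75,0,-1],[0,0,0.75,0,-1]])

```text
time: 31.4
tool_pos: [0.5347, 0.2864, 0.1432]
tool_rot: [3.141, -0.0, 1.785]
contact_force: [0.1, 0.0, -2.1]
opening: 0.0288
grip_force: 20.0
```

Call:
jog_arm(plan=[[0,-0.15,0,0,-1],[-0.03,-0.4,0,0,-1],[-0.06,-0.65,0,0,-1],[-0.081,-0.896,0,0,-1]])

```text
time: 31.8
tool_pos: [0.527, 0.213, 0.1414]
tool_rot: [-3.139, 0.0, 1.785]
contact_force: [0.5, -0.7, -1.7]
opening: 0.0285
grip_force: 20.0
```

Call:
jog_arm(plan=[[-0.03,-0.3,0,0,-1],[-0.06,-0.6,0,0,-1],[-0.081,-0.896,0,0,-1]])

```text
time: 32.1
tool_pos: [0.5204, 0.1412, 0.1416]
tool_rot: [-3.139, 0.0, 1.785]
contact_force: [0.3, -0.3, -0.5]
opening: 0.0283
grip_force: 20.0
```

Call:
jog_arm(plan=[[-0.03,-0.3,0,0,-1],[-0.06,-0.6,0,0,-1],[-0.081,-0.896,0,0,-1]])

```text
time: 32.4
tool_pos: [0.5138, 0.0696, 0.1417]
tool_rot: [-3.139, -0.0, 1.785]
contact_force: [0.2, 0.3, -1.3]
opening: 0.0286
grip_force: 20.0
```

Call:
jog_arm(plan=[[-0.03,-0.3,0,0,-1],[-0.06,-0.6,0,0,-1],[-0.081,-0.896,0,0,-1]])

```text
time: 32.7
tool_pos: [0.5073, -0.0019, 0.1417]
tool_rot: [-3.139, -0.001, 1.785]
contact_force: [-1.1, 0.1, -0.7]
opening: 0.0286
grip_force: 20.0
```

Call:
jog_arm(plan=[[-0.03,-0.3,0,0,-1],[-0.06,-0.6,0,0,-1],[-0.081,-0.8,0,0,-1],[-0.081,-0.896,0,0,-1],[-0.081,-0.896,0,0,-1],[-0.081,-0.896,0,0,-1]])

```text
time: 33.3
tool_pos: [0.5018, -0.0717, 0.1425]
tool_rot: [-3.141, -0.001, 1.785]
contact_force: [1.2, -0.4, -0.7]
opening: 0.0283
grip_force: 20.0
```

Call:
jog_arm(plan=[[0,0,-0.25,0,-1],[0,0,-0.5,0,-1],[0,0,-0.63,0,-1],[0,0,-0.69,0,-1],[0,0,-0.69,0,-1],[0,0,-0.69,0,-1],[0,0,-0.69,0,0.4],[0,0,-0.69,0,0.4],[0,0,-0.69,0,0.4],[0,0,-0.69,0,0.4]])

```text
time: 34.3
tool_pos: [0.5023, -0.0721, 0.088]
tool_rot: [3.141, 0.0, 1.785]
contact_force: [0.1, 0.7, -0.4]
opening: 0.0563
grip_force: 0.0
```

Call:
jog_arm(plan=[[0,0,0.2,0,0.4],[0,0,0.6,0,0.4],[0,0,1,0,0.4],[0,0,1,0,0.4]])

```text
time: 34.7
tool_pos: [0.5047, -0.0728, 0.172]
tool_rot: [3.134, 0.004, 1.785]
contact_force: [1.0, -0.2, 0.3]
opening: 0.064
grip_force: 0.0
```

Call:
jog_arm(plan=[[0,0.49,0,0,0.4],[0,0.988,0,0,0.4]])

```text
time: 34.9
tool_pos: [0.502, 0.0071, 0.1674]
tool_rot: [3.142, -0.0, 1.782]
contact_force: [0.6, -0.3, 0.1]
opening: 0.0644
grip_force: 0.0
```

Call:
jog_arm(plan=[[0,0.49,0,0,0.4],[0,0.988,0,0,0.4]])

```text
time: 35.1
tool_pos: [0.5016, 0.0873, 0.1671]
tool_rot: [-3.141, -0.0, 1.785]
contact_force: [0.0, 0.5, 0.4]
opening: 0.0641
grip_force: 0.0
```

Call:
jog_arm(plan=[[0,0.49,0,0,0.4],[0,0.988,0,0,0.4]])

```text
time: 35.3
tool_pos: [0.5016, 0.1665, 0.1671]
tool_rot: [-3.141, 0.0, 1.785]
contact_force: [-0.1, 0.3, -0.3]
opening: 0.0637
grip_force: 0.0
```

Call:
jog_arm(plan=[[0,0.49,0,0,0.4],[0,0.988,0,0,0.4]])

```text
time: 35.5
tool_pos: [0.5016, 0.2456, 0.167]
tool_rot: [-3.141, 0.0, 1.785]
contact_force: [-0.2, -0.9, -1.2]
opening: 0.0644
grip_force: 0.0
```

Call:
jog_arm(plan=[[0,0.49,0,0,0.4],[0,0.988,0,0,0.4]])

```text
time: 35.7
tool_pos: [0.5016, 0.3246, 0.1669]
tool_rot: [-3.141, 0.0, 1.785]
contact_force: [0.2, 0.1, 0.1]
opening: 0.0644
grip_force: 0.0
```

Call:
jog_arm(plan=[[0,0.49,0,0,0.4],[0,0.988,0,0,0.4],[0,0.988,0,0,0.4],[0,0.988,0,0,0.4],[0,0.988,0,0,0.4]])

```text
time: 36.2
tool_pos: [0.5021, 0.4012, 0.1672]
tool_rot: [-3.141, 0.001, 1.785]
contact_force: [-0.2, 0.3, 0.2]
opening: 0.0641
grip_force: 0.0
```

Call:
jog_arm(plan=[[0,0,-0.35,0,0.4],[0,0,-0.7,0,0.4],[0,0,-1,0,0.4],[0,0,-1,0,0.4],[0,0,-1,0,0.4]])

```text
time: 36.7
tool_pos: [0.5027, 0.4013, 0.0884]
tool_rot: [3.142, 0.0, 1.784]
contact_force: [-0.4, -0.0, 1.0]
opening: 0.0643
grip_force: 0.0
```

Call:
jog_arm(plan=[[0,0,-0.06,0,0.4],[0,0,-0.06,0,0.4],[0,0,-0.06,0,-1],[0,0,-0.06,0,-1],[0,0,-0.06,0,-1],[0,0,-0.06,0,-1],[0,0,-0.06,0,-1],[0,0,-0.06,0,-1]])

```text
time: 37.5
tool_pos: [0.5021, 0.4022, 0.083]
tool_rot: [-3.142, 0.0, 1.785]
contact_force: [-0.4, 0.8, 0.7]
opening: 0.0289
grip_force: 20.0
```

Call:
jog_arm(plan=[[0,0,0.2,0,-1],[0,0,0.5,0,-1],[0,0,0.8,0,-1]])

```text
time: 37.8
tool_pos: [0.5018, 0.402, 0.147]
tool_rot: [-3.14, 0.001, 1.785]
contact_force: [0.1, -0.2, -0.8]
opening: 0.0285
grip_force: 20.0
```

Call:
jog_arm(plan=[[0,0,0.3,0,-1],[0,0,0.6,0,-1],[0,0,0.8,0,-1],[0,0,0.825,0,-1],[0,0,0.825,0,-1]])

```text
time: 38.3
tool_pos: [0.5021, 0.4021, 0.2126]
tool_rot: [-3.142, 0.0, 1.785]
contact_force: [-0.4, 0.4, -2.1]
opening: 0.0288
grip_force: 20.0
```

Call:
jog_arm(plan=[[0,-0.15,0,0,-1],[-0.01,-0.4,0,0,-1],[-0.03,-0.7,0,0,-1],[-0.042,-0.99,0,0,-1]])

```text
time: 38.7
tool_pos: [0.4979, 0.3211, 0.2114]
tool_rot: [-3.139, 0.001, 1.785]
contact_force: [0.8, -0.4, -1.0]
opening: 0.0287
grip_force: 20.0
```

Call:
jog_arm(plan=[[-0.01,-0.33,0,0,-1],[-0.03,-0.66,0,0,-1],[-0.042,-0.99,0,0,-1]])

```text
time: 39.0
tool_pos: [0.4944, 0.2418, 0.2116]
tool_rot: [-3.139, 0.001, 1.785]
contact_force: [1.1, -0.0, -2.0]
opening: 0.0285
grip_force: 20.0
```

Call:
jog_arm(plan=[[-0.01,-0.33,0,0,-1],[-0.03,-0.66,0,0,-1],[-0.042,-0.99,0,0,-1]])

```text
time: 39.3
tool_pos: [0.4909, 0.1627, 0.2117]
tool_rot: [-3.139, 0.0, 1.785]
contact_force: [-0.1, -0.2, -0.7]
opening: 0.0289
grip_force: 20.0
```

Call:
jog_arm(plan=[[-0.01,-0.33,0,0,-1],[-0.03,-0.66,0,0,-1],[-0.042,-0.99,0,0,-1]])

```text
time: 39.6
tool_pos: [0.4874, 0.0837, 0.2118]
tool_rot: [-3.139, -0.0, 1.785]
contact_force: [-0.2, 0.4, -1.5]
opening: 0.0285
grip_force: 20.0
```

Call:
jog_arm(plan=[[-0.01,-0.33,0,0,-1],[-0.03,-0.66,0,0,-1],[-0.042,-0.88,0,0,-1],[-0.042,-0.99,0,0,-1],[-0.042,-0.99,0,0,-1]])

```text
time: 40.1
tool_pos: [0.4847, 0.0052, 0.2123]
tool_rot: [-3.14, -0.0, 1.783]
contact_force: [0.8, -1.0, -0.8]
opening: 0.0288
grip_force: 20.0
```

Call:
jog_arm(plan=[[0,0,-0.25,0,-1],[0,0,-0.6,0,-1],[0,0,-0.9,0,-1],[0,0,-1,0,-1],[0,0,-1,0,-1]])

```text
time: 40.6
tool_pos: [0.4846, 0.0069, 0.1321]
tool_rot: [-3.139, -0.001, 1.786]
contact_force: [0.1, 0.6, -1.0]
opening: 0.0286
grip_force: 20.0
```

Call:
jog_arm(plan=[[0,0,-0.25,0,-1],[0,0,-0.48,0,-1],[0,0,-0.56,0,-1],[0,0,-0.56,0,-1],[0,0,-0.56,0,-1],[0,0,-0.56,0,0.4],[0,0,-0.56,0,0.4],[0,0,-0.56,0,0.4],[0,0,-0.56,0,0.4]])

```text
time: 41.5
tool_pos: [0.4856, 0.0061, 0.0885]
tool_rot: [3.141, 0.0, 1.785]
contact_force: [-0.5, 0.1, -0.1]
opening: 0.0559
grip_force: 0.0
```

Call:
jog_arm(plan=[[0,0,0.2,0,0.4],[0,0,0.6,0,0.4],[0,0,1,0,0.4],[0,0,1,0,0.4]])

```text
time: 41.9
tool_pos: [0.4879, 0.0059, 0.1723]
tool_rot: [3.134, 0.003, 1.785]
contact_force: [0.2, 0.8, -0.3]
opening: 0.0639
grip_force: 0.0
```

Call:
jog_arm(plan=[[0.04,0.42,0,0,0.4],[0.08,0.845,0,0,0.4]])

```text
time: 42.1
tool_pos: [0.4917, 0.0739, 0.1679]
tool_rot: [3.141, 0.0, 1.783]
contact_force: [0.4, 0.5, 0.9]
opening: 0.0644
grip_force: 0.0
```

Call:
jog_arm(plan=[[0.04,0.42,0,0,0.4],[0.08,0.845,0,0,0.4]])

```text
time: 42.3
tool_pos: [0.4979, 0.1426, 0.1676]
tool_rot: [-3.141, -0.0, 1.785]
contact_force: [0.5, -0.3, 0.2]
opening: 0.0639
grip_force: 0.0
```

Call:
jog_arm(plan=[[0.04,0.42,0,0,0.4],[0.08,0.845,0,0,0.4]])

```text
time: 42.5
tool_pos: [0.5042, 0.2103, 0.1674]
tool_rot: [-3.141, 0.0, 1.785]
contact_force: [-0.0, -0.2, 0.2]
opening: 0.0641
grip_force: 0.0
```

Call:
jog_arm(plan=[[0.04,0.42,0,0,0.4],[0.08,0.845,0,0,0.4]])

```text
time: 42.7
tool_pos: [0.5106, 0.2779, 0.1673]
tool_rot: [-3.141, 0.0, 1.785]
contact_force: [0.6, 0.0, -0.3]
opening: 0.064
grip_force: 0.0
```

Call:
jog_arm(plan=[[0.04,0.42,0,0,0.4],[0.08,0.845,0,0,0.4],[0.08,0.845,0,0,0.4],[0.08,0.845,0,0,0.4],[0.08,0.845,0,0,0.4]])

```text
time: 43.2
tool_pos: [0.5172, 0.3432, 0.1676]
tool_rot: [-3.141, 0.001, 1.785]
contact_force: [0.6, -0.3, -1.0]
opening: 0.0644
grip_force: 0.0
```

Call:
jog_arm(plan=[[0,0,-0.35,0,0.4],[0,0,-0.7,0,0.4],[0,0,-1,0,0.4],[0,0,-1,0,0.4],[0,0,-1,0,0.4]])

```text
time: 43.7
tool_pos: [0.5177, 0.3434, 0.0887]
tool_rot: [-3.142, 0.0, 1.784]
contact_force: [0.4, -0.4, 0.4]
opening: 0.0646
grip_force: 0.0
```

Call:
jog_arm(plan=[[0,0,-0.06,0,0.4],[0,0,-0.06,0,0.4],[0,0,-0.06,0,-1],[0,0,-0.06,0,-1],[0,0,-0.06,0,-1],[0,0,-0.06,0,-1],[0,0,-0.06,0,-1],[0,0,-0.06,0,-1]])

```text
time: 44.5
tool_pos: [0.5173, 0.3442, 0.0834]
tool_rot: [-3.142, 0.0, 1.785]
contact_force: [-0.3, 0.1, 1.8]
opening: 0.0288
grip_force: 20.0
```

Call:
jog_arm(plan=[[0,0,0.2,0,-1],[0,0,0.45,0,-1],[0,0,0.7,0,-1],[0,0,0.75,0,-1],[0,0,0.75,0,-1]])

```text
time: 45.0
tool_pos: [0.5175, 0.3443, 0.1436]
tool_rot: [3.141, -0.0, 1.785]
contact_force: [-0.5, 1.0, -2.4]
opening: 0.0286
grip_force: 20.0
```

Call:
jog_arm(plan=[[-0.03,-0.15,0,0,-1],[-0.07,-0.38,0,0,-1],[-0.11,-0.6,0,0,-1],[-0.153,-0.812,0,0,-1]])

```text
time: 45.4
tool_pos: [0.504, 0.2774, 0.1419]
tool_rot: [-3.139, 0.001, 1.785]
contact_force: [-0.0, -0.1, -1.8]
opening: 0.0287
grip_force: 20.0
```

Call:
jog_arm(plan=[[-0.05,-0.27,0,0,-1],[-0.1,-0.54,0,0,-1],[-0.153,-0.812,0,0,-1]])

```text
time: 45.7
tool_pos: [0.4915, 0.2125, 0.142]
tool_rot: [-3.139, 0.0, 1.785]
contact_force: [0.2, 0.6, -1.8]
opening: 0.0288
grip_force: 20.0
```

Call:
jog_arm(plan=[[-0.05,-0.27,0,0,-1],[-0.1,-0.54,0,0,-1],[-0.153,-0.812,0,0,-1]])

```text
time: 46.0
tool_pos: [0.4792, 0.1477, 0.1421]
tool_rot: [-3.139, 0.0, 1.785]
contact_force: [-0.1, -0.5, -1.4]
opening: 0.0289
grip_force: 20.0
```

Call:
jog_arm(plan=[[-0.05,-0.27,0,0,-1],[-0.1,-0.54,0,0,-1],[-0.14,-0.75,0,0,-1],[-0.153,-0.812,0,0,-1],[-0.153,-0.812,0,0,-1],[-0.153,-0.812,0,0,-1]])

```text
time: 46.6
tool_pos: [0.4682, 0.0847, 0.1431]
tool_rot: [-3.141, -0.0, 1.785]
contact_force: [-0.1, 0.2, -1.2]
opening: 0.0287
grip_force: 20.0
```

Call:
jog_arm(plan=[[0,0,-0.25,0,-1],[0,0,-0.5,0,-1],[0,0,-0.63,0,-1],[0,0,-0.69,0,-1],[0,0,-0.69,0,-1],[0,0,-0.69,0,-1],[0,0,-0.69,0,0.4],[0,0,-0.69,0,0.4],[0,0,-0.69,0,0.4],[0,0,-0.69,0,0.4]])

```text
time: 47.6
tool_pos: [0.4686, 0.0843, 0.0885]
tool_rot: [3.141, 0.0, 1.785]
contact_force: [-0.1, 0.1, -0.6]
opening: 0.0559
grip_force: 0.0
```

Call:
jog_arm(plan=[[0,0,0.2,0,0.4],[0,0,0.6,0,0.4],[0,0,1,0,0.4],[0,0,1,0,0.4]])

```text
time: 48.0
tool_pos: [0.471, 0.0844, 0.1722]
tool_rot: [3.133, 0.002, 1.785]
contact_force: [0.5, -0.0, 0.3]
opening: 0.064
grip_force: 0.0
```

Call:
jog_arm(plan=[[0,0.5,0,0,0.4],[0,1,0,0,0.4]])

```text
time: 48.2
tool_pos: [0.4685, 0.1645, 0.168]
tool_rot: [3.141, 0.0, 1.782]
contact_force: [0.3, 0.5, -0.7]
opening: 0.064
grip_force: 0.0
```

Call:
jog_arm(plan=[[0,0.5,0,0,0.4],[0,1,0,0,0.4]])

```text
time: 48.4
tool_pos: [0.468, 0.2457, 0.1676]
tool_rot: [-3.141, 0.0, 1.785]
contact_force: [-0.2, -0.4, 0.3]
opening: 0.0641
grip_force: 0.0
```

Call:
jog_arm(plan=[[0,0.5,0,0,0.4],[0,1,0,0,0.4],[0,1,0,0,0.4],[0,1,0,0,0.4],[0,1,0,0,0.4]])

```text
time: 48.9
tool_pos: [0.4682, 0.3233, 0.1676]
tool_rot: [-3.14, 0.001, 1.785]
contact_force: [0.4, 0.3, 0.6]
opening: 0.0641
grip_force: 0.0
```

```bash
python3 - <<'E'
from h import *
t=cams.read_camera('top');s=cams.read_camera('scene')
for c in('red','yellow','blue','green'):
  for st,ce,_ in blobs(t,HUE[c]):
    if 260<st[0]<400 and st[1]>270 or c=='green' and st[0]>450: print(c,st[4],ce.round(1),ray('top',ce,.113 if c!='green' else .087)[:2].round(4))
  for st,ce,_ in blobs(s,HUE[c]):
    if 240<st[0]<350 and 150<st[1]<200 : print('scene',c,st[4],(ray('scene',ce,.098)[:2]+[.006,-.002]).round(4))
cv2.imwrite('pics/c8.png',np.vstack([cv2.resize(t[260:360,250:550],(800,267),interpolation=2),cv2.resize(s[140:265,80:390],(800,322),interpolation=2)]))
E
```

```text
red 452 [328.  311.9] [0.4978 0.0047]
red 181 [327.9 318. ] [0.4859 0.0048]
scene red 215 [0.486  0.0043]
yellow 614 [291.7 321.4] [0.4789 0.0754]
scene yellow 200 [0.4695 0.0834]
scene yellow 503 [0.5688 0.0432]
blue 624 [364.2 306.1] [ 0.5095 -0.0659]
scene blue 222 [ 0.5029 -0.0735]
green 81 [500.2 310. ] [ 0.5016 -0.3376]
```

View pics/c8.png

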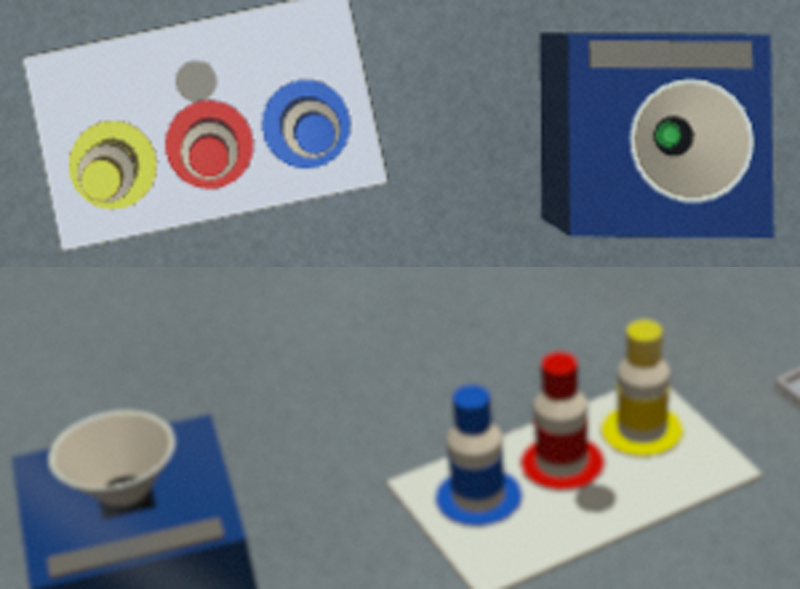

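Each bottle stands upright on the coaster of its own colour, within about 2 mm of centre, and the pod is in the well at (500,310). Handing in.

```bash
python3 -c "
from cell import ticket
print(ticket.hand_in())"
```

```text
the job is handed in; nothing more can be done
None
```

The job is handed in: the last images show the pod at the bottom of the feeder's well and each bottle upright on its own coaster, about 2 mm off centre at most; the pot was never approached, and no pass or fail verdict was shown.

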